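# Transfer the bench supply from mains to generator

### The arm

A 6-joint arm with a two-finger parallel gripper is mounted at the origin on a cart in front of the work surface, level with it; the furniture and walls round the work are solid. World frame = base frame: x ahead of the robot, y to its left, z up, the work surface at z = 0. Lengths are in m, angles in rad, forces in N, time in s.
With the tool pointing down it reaches from about 0.25 to 0.8 m from the base axis. Payload 3.9 kg.
Tool frame: the origin (TCP) lies midway between the tips of the shut fingers; the grasp point (between the pads) lies 19 mm behind it (robot.grip_point_offset is the distance from the TCP to the grasp point, in m); z points along the fingers, y is the line along which they close (so a half turn about z gives the same grasp; the last joint's range is limited). The gripper opens to 85 mm and grips with 20 to 120 N. Pads are 22 mm wide; open, the fingers measure 114 mm over their backs; the gripper's body (76 mm by 85 mm) begins 54 mm behind the grasp point. The pads swing forward as they close: fully open they stand 13 mm farther back than shut.
Start: joints at [1.135, 0.26, -0.138, 1.173, 0, 1.571], TCP at [0.222, 0.476, 0.195] pointing down, gripper open.
Joint ranges: [-2.78, 2.78], [-0.83, 1.72], [-1.28, 1.37], [-1.9, 2.12], [-1.57, 1.48], [-3.14, 3.14]. Speed limits (rad/s): [2.57, 2.57, 3.14, 3.14, 3.14, 3.14].

### API

Orientations are given as [roll, pitch, yaw] about the fixed x, y, z axes, in that order (R = Rz(yaw) Ry(pitch) Rx(roll)).
In Python, from station import robot, cams, ticket gives the robot as it stands.
- The arm moves only by the shell command python3 -m jog 'ROWS' [FORCE]. ROWS is JSON, a list of rows, each a list of 3 entries, a list of its own where there are three numbers: the shift along the tool's x, y, z scaled (see below), then the turn, a rotation vector about the tool's x, y, z scaled (see below), then the gripper's target within -1 to 1 (fully open at 1, half-way at 0, shut at -1). In form: [[[x, y, z], [wx, wy, wz], grip], ...]. A call has exactly 5 rows; each row is the pose to reach, as a shift and turn from the pose commanded when the call began, along the tool's axes at that moment, turning the shorter way round; what a row does not reach only later rows make up. The controller multiplies each number of a shift by 150 mm and each number of a turn by pi rad. A row lasts 1/10 s, in which the tool goes at most 50 mm and 8.59 degrees, less where a joint would pass 70% of its speed; a pose out of reach is approached as far as the arm can. A call with a number of a shift or a turn outside -1 to 1 is refused whole. A call with a gripper value outside its range is refused whole. The fingers move at their own pace and stop on an object; FORCE is the grip in N (left out, the last holds). Time passes only in rows, so rows that repeat a pose let the fingers close, or fill a call up. It gives the time, the measured TCP pose, the force, the opening and the grip force at its end, in the units of the state.
- robot.read_state(): the state, without advancing time (a new reading comes with each control period).
- cams.get_image(name): name is "scene" or "top" or "wrist"; returns a dict with "image" (480x640x3 uint8, blue, green, red), "range_z" (480x640 float32, m along the optical axis (not along the pixel's ray), 0 where there is no reading), "intrinsics" (3x3 intrinsics, pixels), "k1" (the pictures are not rectified: a ray, as slopes to the right and down, at radius r is drawn at 1 + k1 r^2 times it, then the intrinsics apply), "world_to_cam" (4x4, takes a point from world to camera coordinates). Camera axes: x right, y down, z forward; pixel columns grow to the right and rows downward; lengths in m; the calibration is good to about 2 mm. A picture is of the moment at which its call begins.
- ticket.close_job(): hands the job in; it is judged then, once.
The state is a dict: "clock": time; "joint_pos": joint angles; "joint_vel": joint speeds; "effort": joint torques, N m; "tool_pos": TCP position; "tool_rot": TCP orientation; "ft_force": force on the tool from outside, world axes, zero at the start; "torque": the same for the moment, N m; "gripper_width": finger opening in m; "grip_force": force on a finger pad.
Only numpy, scipy, OpenCV 4.12 (cv2) and the standard library are available. Lean on these libraries where they do the work, as an engineer would, in place of code of your own. Each camera call takes 0.05 s, during which the arm holds its last target. There are 200 camera calls.

### The job

The bench supply is on the blue feed; transfer it to the yellow feed. Turn the black lever of the changeover box to the middle (white, off) position and leave it there for a good two seconds so that the first feed has dropped out, then turn it on to its stop at the yellow field, and last press the green button of the starter box fully down and let it go to bring the load back. Do not press the red button, and do not shift the multimeter, padlock, screwdriver or orange plug lying about.

Things in the scene. Friction and masses are not known exactly. Their poses are not given: they have to be found in the camera images.
- lever (a joint): angle of the black lever, about a vertical axis, clockwise from above: 0 = left stop, at the blue field (start); 0.785 = middle, off, at the white field; 1.571 = right stop, at the yellow field. A detent holds it at these three and is weakest half-way between (0.39 and 1.18). It takes up to 0.3 to 0.5 Nm (6 to 10 N at the grip); past the half-way it goes on by itself, and it stays when let go.
- lever_grip (a point): centre of the lever's grip, 52 mm out from its axis and 33 mm above the lid; turns with the lever. The grip is a straight upright bar 15 mm wide and 25 mm high, from the hub to a round end (17 mm wide) 74 mm from the axis; this point is half-way up. Under the bar 21 mm above the lid are free. x: outward along the lever; z up.
- lever_axis (a point): point on the lever's vertical axis at the height of lever_grip, within the round hub (radius 23.5 mm at its foot, 16 mm above, about as tall as the bar). Fixed to the box; x: the way the lever points when off; y: to the blue side; z up.
- changeover: the changeover box, fixed: light grey lid on a grey body, 184 (x) by 176 (y) by 86 mm high; origin at the centre of its underside, x toward the white field. The lever's axis is 40 mm to -x of the centre. On a grey plate on the lid, 83 mm from the axis: blue field (to +y), white field (+x), yellow field (to -y). Two lamps, 10 mm high, on the lid at x = 71, y = +-48 mm.
- starter: the starter box, fixed: light and dark grey, 124 (x) by 80 (y) by 66 mm high, with a green and a red button on top; origin at the centre of its underside. The green button is 27 mm to +x of the centre, the red one 27 mm to -x.
- green_button_top (a point): centre of the top face of the green button (29 mm across, 88 mm above the bench), in a steel collar 45 mm across whose rim is 10 mm lower; the button moves straight down.
- green_button (a joint): how far the green button is pressed: 0 = released, 0.006 m = fully down (5 N); it springs back.
- red_button_top (a point): centre of the top face of the red button, the same size and height as the green one, 54 mm from it.
- red_button (a joint): how far the red button is pressed: 0 = released, 0.006 m = fully down.
- multimeter: bystander: red and black multimeter, 150 x 68 x 50 mm, lying on the bench; origin at the centre of its underside, x along it.
- padlock: bystander: red padlock, 74 x 38 x 18 mm, lying on the bench; origin at the centre of its underside, x along it.
- screwdriver: bystander: orange and red insulated screwdriver, 31 x 220 x 29 mm, lying on the bench; origin at the centre of its underside, y along it.
- hv_plug: bystander: orange high-voltage plug, 40 x 85 x 45 mm, lying on the bench; origin at the centre of its underside, y along it.

How it is judged:
By the outcome, as a careful person would: the job done as asked, in the order asked, and still so for the second after the job is handed in, with the robot touching nothing.
It also fails if it takes over 56 s, if anything falls off the work surface, if the arm or the gripper's body presses on something with over 40 N, if the wrist force passes 120 N, or if a joint passes its speed limit or range.

## Working session

There is one attempt and no reset: what is moved stays moved. The work goes in short steps, Python scripts to look and compute and a shell command to move; the robot and the scene stay as the last step left them, time stands still between calls to the robot, and variables do not carry over. Pictures are saved under pics/ and viewed, at most 12 in all, crops included, and the job is handed in when it is done.

```bash
mkdir -p pics; cat > h.py <<'E'
import numpy as np, cv2
from station import robot, cams, ticket
def grab(n):
    d=cams.get_image(n); return d
def rays(d,uv):
    K=np.array(d["intrinsics"],float); uv=np.atleast_2d(np.array(uv,float))
    xd=(uv-K[:2,2])/[K[0,0],K[1,1]]; x=xd.copy()
    for _ in range(20): x=xd/(1+d["k1"]*(x**2).sum(1,keepdims=True))
    return np.c_[x,np.ones(len(x))]
def onplane(d,uv,z):
    T=np.linalg.inv(np.array(d["world_to_cam"])); r=rays(d,uv)@T[:3,:3].T; o=T[:3,3]
    return o+r*((z-o[2])/r[:,2])[:,None]
def cloud(d):
    h,w=d["range_z"].shape; v,u=np.mgrid[:h,:w]
    r=rays(d,np.c_[u.ravel(),v.ravel()])*d["range_z"].reshape(-1,1)
    T=np.linalg.inv(np.array(d["world_to_cam"]))
    return (r@T[:3,:3].T+T[:3,3]).reshape(h,w,3)
E
python3 - <<'E'
from h import *
for n in("top","scene"):
    d=grab(n); cv2.imwrite(f"pics/{n}0.png",d["image"]); print(n,np.linalg.inv(d["world_to_cam"]).round(3).tolist(),d["k1"],np.array(d["intrinsics"]).tolist())
print(robot.read_state())
E
```

```text
top [[0.015, -0.981, 0.193, 0.298], [-1.0, -0.014, 0.007, 0.101], [-0.004, -0.193, -0.981, 1.235], [0.0, 0.0, 0.0, 1.0]] -0.11058781934435456 [[601.7757545803925, 0.0, 311.0237259895271], [0.0, 601.7757545803925, 244.57392998440247], [0.0, 0.0, 1.0]]
scene [[0.71, -0.435, 0.554, -0.059], [-0.705, -0.437, 0.559, -0.511], [-0.001, -0.787, -0.617, 0.757], [0.0, 0.0, 0.0, 1.0]] -0.16800338373218268 [[544.9946171045665, 0.0, 305.77714118150664], [0.0, 544.9946171045665, 239.76662291697414], [0.0, 0.0, 1.0]]
{'clock': 0.1, 'joint_pos': array([ 1.13498548e+00,  2.60646190e-01, -1.39248266e-01,  1.17269377e+00,
        2.39478212e-05,  1.57082565e+00]), 'joint_vel': array([-0.00082101, -0.00060553,  0.00386073, -0.0006014 ,  0.00136878,
       -0.00056576]), 'effort': array([ 1.67610874e-04, -4.06507874e+01,  2.54527527e+01,  1.00836906e-02,
        3.98320174e-05, -1.03741186e-05]), 'tool_pos': array([0.22133242, 0.47531607, 0.19433048]), 'tool_rot': array([-3.13980075e+00, -2.38952380e-05,  2.70575244e+00]), 'ft_force': array([-0.60685471,  0.24413114, -0.09787683]), 'torque': array([ 0.02321975, -0.01930175,  0.01713967]), 'grip_force': 0.0, 'gripper_width': 0.08562194600888091}
```

View pics/top0.png

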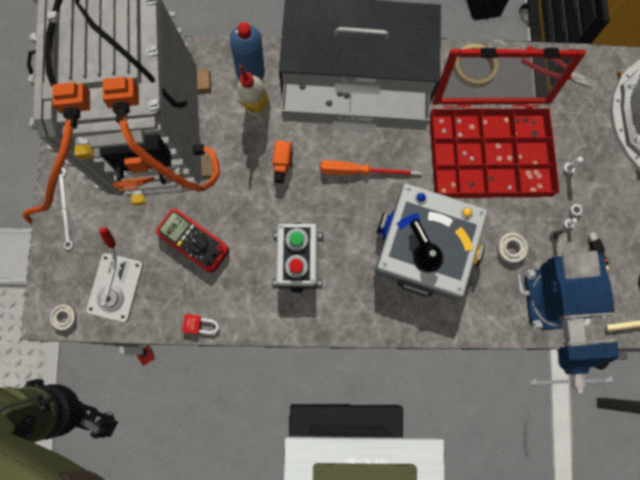

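View pics/scene0.png

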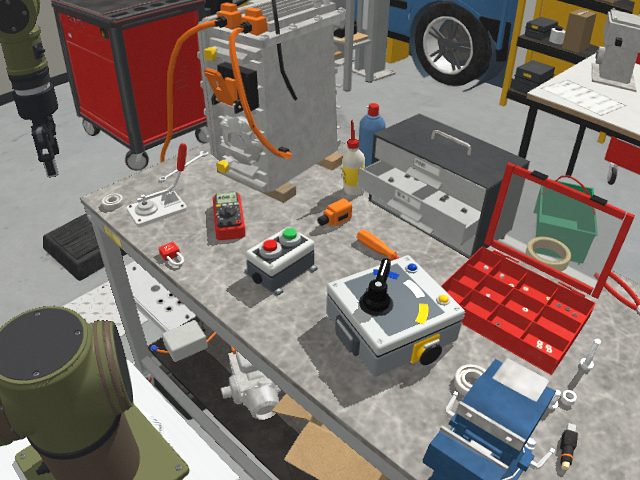

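The top picture shows the lever hub at about (428,257) with the bar pointing to the blue field, up-left to (417,224). The green button is at (296,239), the red one at (296,265), and the arm is clear at the left. The scene view agrees. Next I'll measure the fields, buttons and lever.

```bash
cat > m.py <<'E'
from h import *
def cen(m,box):
    k=np.zeros_like(m); x0,y0,x1,y1=box; k[y0:y1,x0:x1]=m[y0:y1,x0:x1]
    n,l,s,c=cv2.connectedComponentsWithStats(k); i=1+np.argmax(s[1:,4]); return c[i],s[i,4]
def hsv(d): return cv2.cvtColor(d["image"],cv2.COLOR_BGR2HSV)
def rng(H,a,b): return cv2.inRange(H,np.array(a),np.array(b))
E
python3 - <<'E'
from m import *
boxes={"top":((375,180,495,300),(270,220,325,285),(398,207,432,232),(425,205,455,225),(450,222,476,254)),
"scene":((320,250,470,370),(245,220,315,290),(365,262,400,285),(400,278,430,300),(412,300,432,325))}
for n,(cb,sb,bb,wb,yb) in boxes.items():
    d=grab(n);H=hsv(d);P=cloud(d)
    for nm,m,b,z in (("green",rng(H,(45,90,80),(85,255,255)),sb,.088),("red",rng(H,(0,130,120),(8,255,255))|rng(H,(172,130,120),(180,255,255)),sb,.088),
      ("blue",rng(H,(105,120,80),(130,255,255)),bb,.087),("white",rng(H,(0,0,215),(180,40,255)),wb,.087),("yellow",rng(H,(18,130,130),(35,255,255)),yb,.087),
      ("black",rng(H,(0,0,0),(180,255,45)),cb,.119)):
        c,a=cen(m,b); u,v=c.round().astype(int)
        print(n,nm,c.round(1),a,onplane(d,c,z).round(4)[0],"depth",P[v,u].round(4))
    # points above the lid
    Q=P.reshape(-1,3); 
    k=(P[...,2]>.100)&(P[...,2]<.14); x0,y0,x1,y1=cb; kk=np.zeros_like(k); kk[y0:y1,x0:x1]=k[y0:y1,x0:x1]
    L=P[kk&(rng(H,(0,0,0),(180,255,60))>0)]
    np.save(f"/tmp/L_{n}.npy",L)
    hi=L[L[:,2]>.125]; print("lever pts",len(L),"top z pct",np.percentile(L[:,2],[50,90,98]).round(4),"hi mean",hi.mean(0) if len(hi) else None, hi.min(0),hi.max(0))
    k2=(P[...,2]>.08)&(P[...,2]<.095); kk[:]=0; kk[y0:y1,x0:x1]=k2[y0:y1,x0:x1]
    lid=P[kk]; r=cv2.minAreaRect(lid[:,:2].astype(np.float32)); print("lid",r,np.median(lid[:,2]))
    x0,y0,x1,y1=sb; kk[:]=0; kk[y0-15:y1+15,x0-15:x1+15]=((P[...,2]>.05)&(P[...,2]<.1))[y0-15:y1+15,x0-15:x1+15]
    print("starter",cv2.minAreaRect(P[kk][:,:2].astype(np.float32)),np.percentile(P[kk][:,2],[10,50,95]))
E
```

```text
top green [296.2 238.3] 152 [0.5365 0.1388 0.088 ] depth [0.5368 0.1392 0.0896]
top red [295.9 265.2] 146 [0.4835 0.1384 0.088 ] depth [0.4844 0.1383 0.085 ]
top blue [407.9 220. ] 172 [ 0.5767 -0.0799  0.087 ] depth [ 0.5775 -0.0806  0.0836]
top white [439.4 218.1] 147 [ 0.5814 -0.1425  0.087 ] depth [ 0.5818 -0.1417  0.0864]
top yellow [463.9 238.5] 205 [ 0.5411 -0.1898  0.087 ] depth [ 0.5398 -0.1896  0.0886]
top black [425.5 253.5] 759 [ 0.5043 -0.1072  0.119 ] depth [ 0.5024 -0.1035  0.1341]
lever pts 548 top z pct [0.1288 0.1338 0.1356] hi mean [ 0.51790951 -0.10773737  0.13137977] [ 0.48781632 -0.13279734  0.12537945] [ 0.56628471 -0.07920895  0.1376077 ]
lid ((0.5413110256195068, -0.12905201315879822), (0.17670437693595886, 0.1856957972049713), 71.970458984375) 0.08626040601254303
starter ((0.5103723406791687, 0.13774900138378143), (0.12311872094869614, 0.0798734799027443), 0.681915283203125) [0.06239601 0.06693086 0.08789917]
scene green [289.3 233.3] 133 [0.5331 0.1339 0.088 ] depth [0.5326 0.134  0.089 ]
scene red [269.4 244.5] 117 [0.4805 0.1352 0.088 ] depth [0.4807 0.1366 0.0882]
scene blue [392.7 274.8] 59 [ 0.5828 -0.0918  0.087 ] depth [ 0.5833 -0.0922  0.0864]
scene white [423.3 283.7] 171 [ 0.6033 -0.1469  0.087 ] depth [ 0.6027 -0.1466  0.0864]
scene yellow [422.2 313.2] 189 [ 0.5405 -0.1898  0.087 ] depth [ 0.5408 -0.1892  0.0869]
scene black [376.7 294.3] 897 [ 0.4937 -0.1233  0.119 ] depth [ 0.4907 -0.126   0.1236]
lever pts 649 top z pct [0.1243 0.1324 0.1334] hi mean [ 0.51754529 -0.11045616  0.13067714] [ 0.48678468 -0.13261849  0.12507385] [ 0.56882728 -0.07872023  0.13505005]
lid ((0.5404197573661804, -0.12913501262664795), (0.1777920126914978, 0.18533600866794586), 71.68537902832031) 0.08550403393823325
starter ((0.51006680727005, 0.07452546060085297), (0.12508457899093628, 0.21222472190856934), 0.7313746213912964) [0.0566762  0.06609919 0.08732181]
```

```bash
python3 -m jog '[[[0,0,-0.05],[0,0,0],1],[[-0.22,-0.16,-0.1],[0,0,0],1],[[-0.45,-0.32,-0.15],[0,0,0],1],[[-0.7,-0.48,-0.2],[0,0,0],1],[[-0.895,-0.628,-0.2],[0,0,0],1]]'; python3 -c "
from h import *
print(robot.read_state()['joint_pos'])"
```

```text
clock: 0.7
tool_pos: [0.305, 0.3329, 0.2267]
tool_rot: [3.139, 0.001, 2.706]
ft_force: [0.6, 0.3, -0.3]
gripper_width: 0.0852
grip_force: 0.0
[ 8.29555864e-01  1.18953330e-01 -2.35724045e-01  1.21337438e+00
 -5.40238159e-04  1.26540903e+00]
```

```bash
python3 -m jog '[[[-0.18,-0.126,0],[0,0,0],1],[[-0.36,-0.252,0],[0,0,0],1],[[-0.54,-0.378,0],[0,0,0],1],[[-0.72,-0.504,0],[0,0,0],1],[[-0.89,-0.63,0],[0,0,0],1]]' && python3 -m jog '[[[-0.18,-0.126,0],[0,0,0],1],[[-0.36,-0.252,0],[0,0,0],1],[[-0.54,-0.378,0],[0,0,0],1],[[-0.72,-0.504,0],[0,0,0],1],[[-0.89,-0.63,0],[0,0,0],1]]' && python3 -m jog '[[[-0.18,-0.126,0],[0,0,-0.04],1],[[-0.36,-0.252,0],[0,0,-0.08],1],[[-0.54,-0.378,0],[0,0,-0.12],1],[[-0.72,-0.504,0],[0,0,-0.16],1],[[-0.89,-0.63,0],[0,0,-0.2],1]]' && python3 -m jog '[[[0,0,0],[0,0,-0.04],1],[[0,0,0],[0,0,-0.089],1],[[0,0,0],[0,0,-0.089],1],[[0,0,0],[0,0,-0.089],1],[[0,0,0],[0,0,-0.089],1]]'
python3 - <<'E'
from m import *
s=robot.read_state();print(s['joint_pos'].round(3),s['tool_pos'],s['tool_rot'])
d=grab("wrist");cv2.imwrite("pics/w1.png",d["image"]);print(np.linalg.inv(d["world_to_cam"]).round(3))
P=cloud(d);H=hsv(d)
k=(P[...,2]>.125)&(P[...,2]<.14)&(rng(H,(0,0,0),(180,255,80))>0)&(np.hypot(P[...,0]-.52,P[...,1]+.105)<.1)
L=P[k];print(len(L),L.min(0),L.max(0) if len(L) else 0)
c,v=cv2.PCACompute(L[:,:2].astype(np.float32),None); print(c,v, "lever deg",np.degrees(np.arctan2(v[0,1],v[0,0])))
E
```

```text
clock: 1.2
tool_pos: [0.3855, 0.1907, 0.2258]
tool_rot: [3.141, 0.001, 2.706]
ft_force: [0.8, -0.4, 0.1]
gripper_width: 0.0853
grip_force: 0.0
clock: 1.7
tool_pos: [0.4666, 0.0485, 0.2258]
tool_rot: [3.141, 0.001, 2.706]
ft_force: [-0.1, 0.3, 0.3]
gripper_width: 0.0857
grip_force: 0.0
clock: 2.2
tool_pos: [0.5477, -0.0936, 0.2256]
tool_rot: [-3.141, 0.001, -2.944]
ft_force: [0.8, 0.9, 0.2]
gripper_width: 0.0855
grip_force: 0.0
clock: 2.7
tool_pos: [0.547, -0.092, 0.2254]
tool_rot: [-3.141, 0.0, -2.671]
ft_force: [0.6, 0.5, 0.1]
gripper_width: 0.0856
grip_force: 0.0
[-0.167  0.301 -0.002  1.268 -0.    -0.637] [ 0.54695555 -0.09199101  0.22535035] [-3.14142547e+00  2.19641077e-04 -2.67112929e+00]
[[-0.454  0.851  0.266  0.48 ]
 [ 0.891  0.433  0.135 -0.126]
 [-0.     0.298 -0.955  0.405]
 [ 0.     0.     0.     1.   ]]
1922 [ 0.48824957 -0.13154915  0.12595998] [ 0.56936734 -0.07864799  0.13562362]
[[ 0.5199809  -0.10778445]] [[ 0.8904135   0.45515254]
 [-0.45515254  0.8904135 ]] lever deg 27.074749
```

View pics/w1.png

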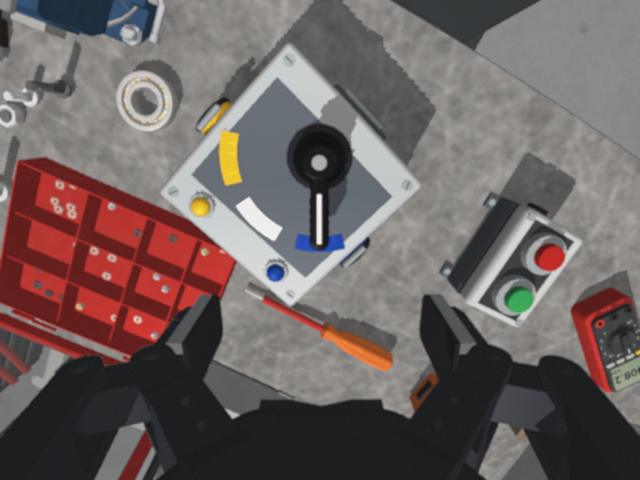

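The wrist view shows the lever bar centred between the fingers, running from the hub at (319,158) to the grip end at (319,245). It measures 27.07° against 27° expected. I'll descend and grip.

```bash
python3 -m jog '[[[-0.01,-0.0135,0.15],[0,0,0],1],[[-0.01,-0.0135,0.3],[0,0,0],1],[[-0.01,-0.0135,0.45],[0,0,0],1],[[-0.01,-0.0135,0.6],[0,0,0],1],[[-0.01,-0.0135,0.6],[0,0,0],1]]' 40 && python3 -m jog '[[[0,0,0.1],[0,0,0],1],[[0,0,0.2],[0,0,0],1],[[0,0,0.235],[0,0,0],1],[[0,0,0.235],[0,0,0],0],[[0,0,0.235],[0,0,0],-0.5]]' && python3 -m jog '[[[0,0,0],[0,0,0],-1],[[0,0,0],[0,0,0],-1],[[0,0,0],[0,0,0],-1],[[0,0,0],[0,0,0],-1],[[0,0,0],[0,0,0],-1]]'
```

```text
clock: 3.25
tool_pos: [0.5464, -0.0926, 0.1322]
tool_rot: [3.138, -0.005, -2.67]
ft_force: [-0.6, 0.1, 0.3]
gripper_width: 0.0855
grip_force: 0.0
clock: 3.75
tool_pos: [0.5499, -0.0934, 0.1009]
tool_rot: [-3.141, 0.001, -2.67]
ft_force: [-0.8, 0.8, -0.2]
gripper_width: 0.0591
grip_force: 0.0
clock: 4.25
tool_pos: [0.5492, -0.0933, 0.1]
tool_rot: [-3.142, 0.0, -2.67]
ft_force: [0.3, -0.1, 0.7]
gripper_width: 0.0
grip_force: 0.0
```

```bash
python3 - <<'E'
from m import *
d=grab("wrist");s=grab("scene");
cv2.imwrite("pics/w2.png",d["image"]);cv2.imwrite("pics/s2.png",cv2.resize(s["image"][200:400,280:500],None,fx=2.5,fy=2.5))
print(robot.read_state()['gripper_width'])
E
```

```text
0.00022341305361607688
```

View pics/w2.png

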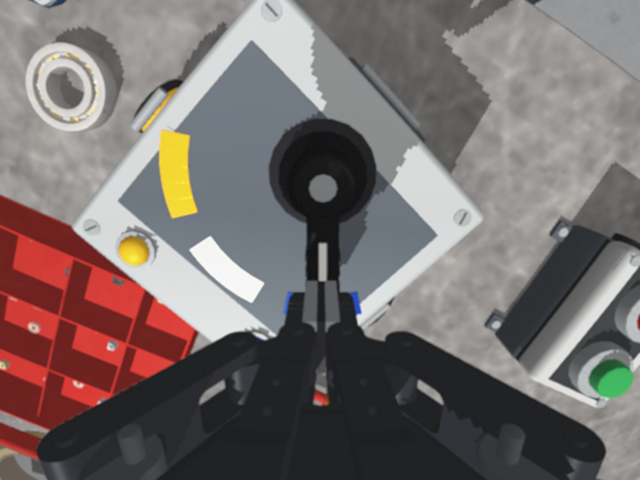

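View pics/s2.png

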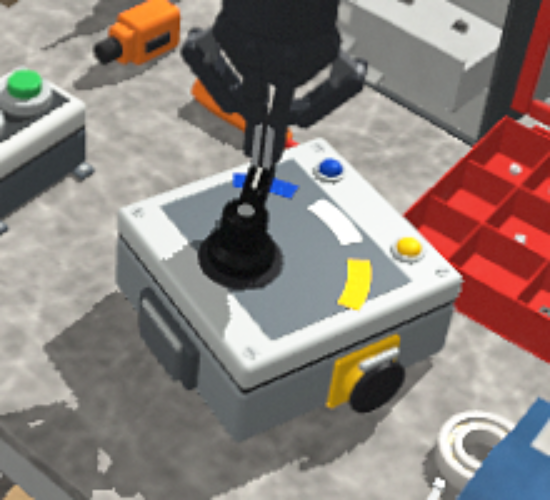

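```bash
python3 - <<'E'
from m import *
s=grab("scene");P=cloud(s);w=grab("wrist");W=cloud(w)
for v in range(250,290,2): 
    print(v,[tuple((P[v,u]*1000).astype(int)) for u in range(376,398,4)])
print("wrist")
for v in range(200,345,8): print(v,[tuple((W[v,u]*1000).astype(int)) for u in (300,310,322,334,346)])
E
```

```text
250 [(np.int64(694), np.int64(32), np.int64(10)), (np.int64(536), np.int64(-89), np.int64(171)), (np.int64(538), np.int64(-96), np.int64(174)), (np.int64(541), np.int64(-102), np.int64(175)), (np.int64(542), np.int64(-109), np.int64(179)), (np.int64(737), np.int64(8), np.int64(0))]
252 [(np.int64(697), np.int64(33), np.int64(2)), (np.int64(541), np.int64(-86), np.int64(162)), (np.int64(538), np.int64(-97), np.int64(170)), (np.int64(543), np.int64(-101), np.int64(169)), (np.int64(548), np.int64(-106), np.int64(169)), (np.int64(711), np.int64(-8), np.int64(18))]
254 [(np.int64(693), np.int64(30), np.int64(1)), (np.int64(540), np.int64(-87), np.int64(159)), (np.int64(536), np.int64(-98), np.int64(168)), (np.int64(542), np.int64(-103), np.int64(167)), (np.int64(547), np.int64(-107), np.int64(166)), (np.int64(707), np.int64(-11), np.int64(17))]
256 [(np.int64(686), np.int64(25), np.int64(2)), (np.int64(537), np.int64(-90), np.int64(158)), (np.int64(539), np.int64(-97), np.int64(161)), (np.int64(541), np.int64(-103), np.int64(163)), (np.int64(549), np.int64(-106), np.int64(160)), (np.int64
[... 8517 characters left out ...]
nt64(-105), np.int64(182)), (np.int64(540), np.int64(-101), np.int64(179)), (np.int64(542), np.int64(-96), np.int64(173)), (np.int64(536), np.int64(-94), np.int64(180)), (np.int64(533), np.int64(-91), np.int64(182))]
336 [(np.int64(541), np.int64(-104), np.int64(185)), (np.int64(540), np.int64(-101), np.int64(185)), (np.int64(545), np.int64(-94), np.int64(174)), (np.int64(537), np.int64(-94), np.int64(184)), (np.int64(535), np.int64(-91), np.int64(184))]
344 [(np.int64(542), np.int64(-104), np.int64(188)), (np.int64(540), np.int64(-101), np.int64(188)), (np.int64(548), np.int64(-93), np.int64(174)), (np.int64(537), np.int64(-94), np.int64(188)), (np.int64(535), np.int64(-91), np.int64(188))]
```

The wrist view shows the fingers shut over the bar, with tips at rows 284–330. Both depth clouds put the real tips at z≈0.14, just above the lever top at 0.132, while the reported TCP is 0.100. The fingers closed above the bar, and nothing moved. I'll open, go about 37 mm lower in checked steps, and close again.

```bash
python3 -m jog '[[[0,0,0],[0,0,0],0.3],[[0,0,0],[0,0,0],0.3],[[0,0,0],[0,0,0],0.3],[[0,0,0.07],[0,0,0],0.3],[[0,0,0.14],[0,0,0],0.3]]' && python3 - <<'E'
from m import *
print(robot.grip_point_offset)
w=grab("wrist");W=cloud(w);s=robot.read_state();t=s['tool_pos'];print(t)
# finger points: within 45mm of tool axis, above lever
ax=np.hypot(W[...,0]-t[0],W[...,1]-t[1]); 
side=(W[...,:2]-t[:2])@np.array([-.454,.891])
for a,b in ((-.06,-.015),(.015,.06)):
    k=(side>a)&(side<b)&(ax<.06)&(W[...,2]>.095); print(np.histogram(W[k][:,2],np.arange(.09,.25,.01)))
S=grab("scene");P=cloud(S);ax=np.hypot(P[...,0]-t[0],P[...,1]-t[1]);side=(P[...,:2]-t[:2])@np.array([-.454,.891])
k=(side<-.015)&(ax<.06)&(P[...,2]>.095); print(np.histogram(P[k][:,2],np.arange(.09,.25,.01)))
E
```

```text
clock: 4.95
tool_pos: [0.5494, -0.0934, 0.0782]
tool_rot: [-3.141, 0.001, -2.669]
ft_force: [0.7, -0.6, -0.1]
gripper_width: 0.056
grip_force: 0.0
0.0187
[ 0.54761404 -0.0930791   0.07604153]
(array([   7,  403,   13,  354,  619,  737,  831, 1357, 4508, 2982, 5131,
       4660, 2005,    0,    0]), array([0.09, 0.1 , 0.11, 0.12, 0.13, 0.14, 0.15, 0.16, 0.17, 0.18, 0.19,
       0.2 , 0.21, 0.22, 0.23, 0.24]))
(array([   9,  355,    7,  375,  595,  735,  795, 1388, 4759, 3162, 5244,
       4668, 1730,    0,    0]), array([0.09, 0.1 , 0.11, 0.12, 0.13, 0.14, 0.15, 0.16, 0.17, 0.18, 0.19,
       0.2 , 0.21, 0.22, 0.23, 0.24]))
(array([  7,  31,  12,  38,  46,  35,  33, 111,  82, 101,  72,  96, 155,
       117,  28]), array([0.09, 0.1 , 0.11, 0.12, 0.13, 0.14, 0.15, 0.16, 0.17, 0.18, 0.19,
       0.2 , 0.21, 0.22, 0.23, 0.24]))
```

```bash
python3 - <<'E'
from m import *
w=grab("wrist");W=cloud(w);t=np.array([.5493,-.0933])
D=W[...,:2]-t; side=D@np.array([-.454,.891]); out=D@np.array([.891,.454])
for lo,hi in ((.10,.11),(.115,.13),(.14,.15)):
  for sg in (-1,1):
    k=(sg*side>.015)&(sg*side<.06)&(np.hypot(side,out)<.06)&(W[...,2]>lo)&(W[...,2]<hi)
    v,u=np.nonzero(k);print(lo,sg,k.sum(),"px",u.min(),u.max(),v.min(),v.max(),"side",np.percentile(side[k],[1,50,99]).round(3),"out",np.percentile(out[k],[1,50,99]).round(3),"z",np.percentile(W[k][:,2],[1,50,99]).round(4))
cv2.imwrite("pics/w3.png",w["image"])
E
```

```text
0.1 -1 333 px 270 284 172 218 side [-0.022 -0.019 -0.015] out [-0.057 -0.051 -0.038] z [0.1002 0.1028 0.1064]
0.1 1 321 px 354 370 173 217 side [0.016 0.02  0.024] out [-0.057 -0.051 -0.038] z [0.1001 0.1029 0.1063]
0.115 -1 442 px 221 278 199 337 side [-0.04  -0.027 -0.026] out [-0.012 -0.007  0.01 ] z [0.1181 0.1254 0.1299]
0.115 1 463 px 359 420 184 337 side [0.016 0.029 0.041] out [-0.054 -0.008  0.01 ] z [0.1183 0.1256 0.1299]
0.14 -1 759 px 206 252 305 369 side [-0.04  -0.028 -0.026] out [-0.012 -0.008  0.01 ] z [0.1401 0.1452 0.1499]
0.14 1 736 px 390 435 305 370 side [0.028 0.03  0.042] out [-0.012 -0.008  0.01 ] z [0.1401 0.1453 0.1499]
```

View pics/w3.png

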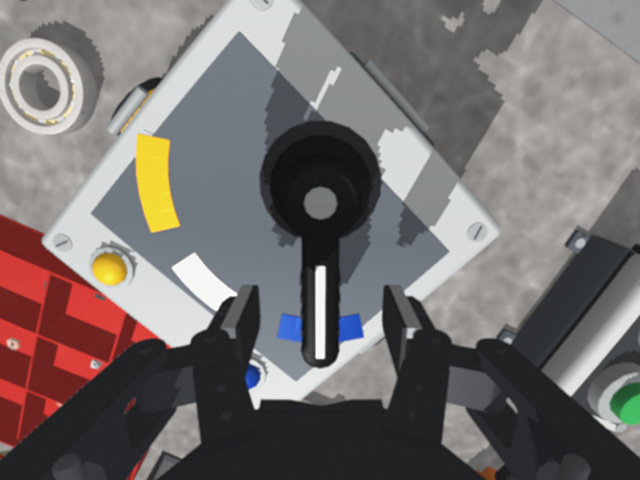

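The wrist view shows the open fingers straddling the bar symmetrically, pads at u≈240 and 395 and the bar at 320. The tips are at z≈0.118 at this opening. I'll go 10 mm lower and close.

```bash
python3 -m jog '[[[0,0,0.035],[0,0,0],0.3],[[0,0,0.07],[0,0,0],0.3],[[0,0,0.07],[0,0,0],-0.2],[[0,0,0.07],[0,0,0],-0.6],[[0,0,0.07],[0,0,0],-1]]' 40 && python3 -m jog '[[[0,0,0],[0,0,0],-1],[[0,0,0],[0,0,0],-1],[[0,0,0],[0,0,0],-1],[[0,0,0],[0,0,0],-1],[[0,0,0],[0,0,0],-1]]'
```

```text
clock: 5.6
tool_pos: [0.5492, -0.0929, 0.0686]
tool_rot: [3.141, 0.001, -2.67]
ft_force: [-4.1, 1.6, 3.0]
gripper_width: 0.0144
grip_force: 41.4
clock: 6.1
tool_pos: [0.5491, -0.0928, 0.0686]
tool_rot: [3.141, 0.0, -2.669]
ft_force: [-1.8, 4.6, 5.3]
gripper_width: 0.0144
grip_force: 42.0
```

The bar is gripped: opening 14.4 mm at 42 N. Now the first 45° along the arc.

```bash
python3 -m jog '[[[0.001,-0.027,0],[0,0,0.025],-1],[[0.004,-0.054,0],[0,0,0.05],-1],[[0.01,-0.081,0],[0,0,0.075],-1],[[0.017,-0.107,0],[0,0,0.1],-1],[[0.026,-0.133,0],[0,0,0.125],-1]]' && python3 -m jog '[[[0.001,-0.027,0],[0,0,0.025],-1],[[0.004,-0.054,0],[0,0,0.05],-1],[[0.01,-0.081,0],[0,0,0.075],-1],[[0.017,-0.107,0],[0,0,0.1],-1],[[0.026,-0.133,0],[0,0,0.125],-1]]'
python3 -m jog '[[[0,0,0],[0,0,0],-1],[[0,0,0],[0,0,0],-1],[[0,0,0],[0,0,0],-1],[[0,0,0],[0,0,0],-0.5],[[0,0,0],[0,0,0],-0.3]]'
cat > lev.py <<'E'
from m import *
w=grab("wrist");W=cloud(w);H=hsv(w)
k=(W[...,2]>.126)&(W[...,2]<.137)&(rng(H,(0,0,0),(180,255,255))>0)
d=W[...,:2]-[.503,-.1167]; r=np.hypot(d[...,0],d[...,1]); k&=(r>.024)&(r<.037)
a=np.degrees(np.arctan2(d[...,1],d[...,0])); print("lever world deg",np.median(a[k]),k.sum(),"-> joint rad",np.radians(27-np.median(a[k])))
cv2.imwrite("pics/last.png",w["image"])
E
python3 lev.py
```

```text
clock: 6.6
tool_pos: [0.5544, -0.1121, 0.0686]
tool_rot: [3.14, -0.0, -3.065]
ft_force: [-2.1, 5.2, 4.5]
gripper_width: 0.0141
grip_force: 42.2
clock: 7.1
tool_pos: [0.552, -0.1319, 0.0685]
tool_rot: [3.139, -0.001, 2.825]
ft_force: [-1.9, 7.8, 5.7]
gripper_width: 0.0142
grip_force: 42.2
clock: 7.6
tool_pos: [0.5529, -0.1341, 0.0683]
tool_rot: [-3.14, 0.001, 2.828]
ft_force: [0.1, -0.9, -0.2]
gripper_width: 0.0298
grip_force: 0.0
lever world deg -15.74090586426655 1348 -> joint rad 0.745969532616404
```

```bash
for i in 1; do python3 -m jog '[[[0,0,0],[0,0,0],-0.3],[[0,0,0],[0,0,0],-0.3],[[0,0,0],[0,0,0],-0.3],[[0,0,0],[0,0,0],-0.3],[[0,0,0],[0,0,0],-0.3]]' >/dev/null; done
python3 - <<'E'
from m import *
w=grab("wrist");W=cloud(w)
d=W[...,:2]-[.503,-.1167]; r=np.hypot(d[...,0],d[...,1])
k=(W[...,2]>.126)&(W[...,2]<.137)&(r<.08)
hub=W[k&(r<.016)][:,:2]
k2=k&(r>.022)&(r<.05)
n,l,s,c=cv2.connectedComponentsWithStats(k2.astype(np.uint8)); i=1+np.argmax(s[1:,4]); L=W[l==i][:,:2].astype(np.float32)
m,v=cv2.PCACompute(L,None);print(m,np.degrees(np.arctan2(v[0,1],v[0,0]))%180-180,len(L))
allt=W[k&(r<.024)][:,:2]; print("hub mid",(allt.min(0)+allt.max(0))/2)
print(robot.read_state()['ft_force'])
cv2.imwrite("pics/w4.png",w["image"])
E
```

```text
[[ 0.5369028  -0.12656108]] -19.628159 2803
hub mid [ 0.5075677  -0.11548311]
[ 0.32241779  0.21598465 -1.03821926]
```

View pics/w4.png

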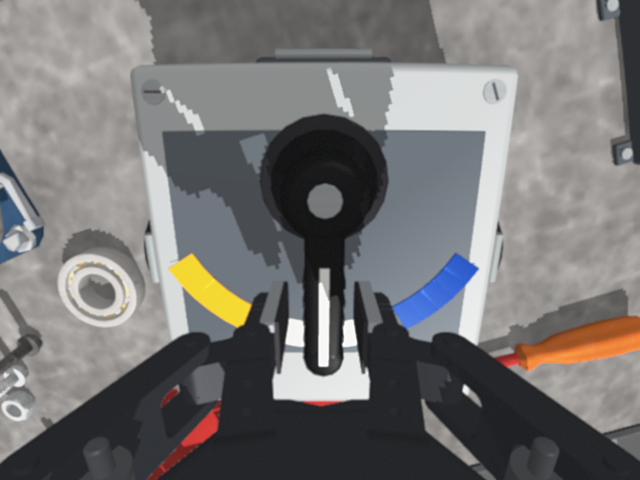

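The wrist view shows the lever pointing straight at the white field (hub at (324,200), bar end at (323,370)), square to the box and free of the pads. I'll wait out the two seconds, then regrip and turn on.

```bash

python3 -m jog '[[[0,0,0],[0,0,0],-0.3],[[0,0,0],[0,0,0],-0.3],[[0,0,0],[0,0,0],-0.3],[[0,0,0],[0,0,0],-0.3],[[0,0,0],[0,0,0],-0.3]]' >/dev/null
python3 -m jog '[[[0,0,0],[0,0,0],-0.3],[[0,0,0],[0,0,0],-0.3],[[0,0,0],[0,0,0],-0.3],[[0,0,0],[0,0,0],-0.3],[[0,0,0],[0,0,0],-0.3]]' >/dev/null
python3 -m jog '[[[0,0,0],[0,0,0],-0.3],[[0,0,0],[0,0,0],-0.3],[[0,0,0],[0,0,0],-0.3],[[0,0,0],[0,0,0],-0.3],[[0,0,0],[0,0,0],-0.3]]' >/dev/null
python3 -m jog '[[[0,0,0],[0,0,0],-0.3],[[0,0,0],[0,0,0],-0.3],[[0,0,0],[0,0,0],-0.3],[[0,0,0],[0,0,0],-0.3],[[0,0,0],[0,0,0],-0.3]]' >/dev/null
python3 -m jog '[[[0,0,0],[0,0,0],-1],[[0,0,0],[0,0,0],-1],[[0,0,0],[0,0,0],-1],[[0,0,0],[0,0,0],-1],[[0,0,0],[0,0,0],-1]]' 40
python3 -m jog '[[[0.001,-0.027,0],[0,0,0.025],-1],[[0.004,-0.054,0],[0,0,0.05],-1],[[0.01,-0.081,0],[0,0,0.075],-1],[[0.017,-0.107,0],[0,0,0.1],-1],[[0.026,-0.133,0],[0,0,0.125],-1]]' && python3 -m jog '[[[0.001,-0.027,0],[0,0,0.025],-1],[[0.004,-0.054,0],[0,0,0.05],-1],[[0.01,-0.081,0],[0,0,0.075],-1],[[0.017,-0.107,0],[0,0,0.1],-1],[[0.026,-0.133,0],[0,0,0.125],-1]]'
python3 -m jog '[[[0,-0.01,0],[0,0,0.005],-1],[[0,-0.01,0],[0,0,0.005],-1],[[0,-0.01,0],[0,0,0.005],-1],[[0,-0.01,0],[0,0,0],-1],[[0,0,0],[0,0,0],-0.3]]'
python3 -m jog '[[[0,0,0],[0,0,0],-0.3],[[0,0,0],[0,0,0],-0.3],[[0,0,0],[0,0,0],0.5],[[0,0,0],[0,0,0],0.5],[[0,0,0],[0,0,0],0.5]]'
python3 - <<'E'
from m import *
w=grab("wrist");cv2.imwrite("pics/w5.png",w["image"])
E
```

```text
clock: 10.7
tool_pos: [0.5529, -0.1322, 0.0685]
tool_rot: [3.14, 0.0, 2.829]
ft_force: [2.0, 5.2, 0.6]
gripper_width: 0.0144
grip_force: 38.4
clock: 11.2
tool_pos: [0.5428, -0.1499, 0.0685]
tool_rot: [3.14, -0.001, 2.433]
ft_force: [0.7, 6.2, 1.8]
gripper_width: 0.014
grip_force: 38.5
clock: 11.7
tool_pos: [0.527, -0.1621, 0.0684]
tool_rot: [3.139, -0.002, 2.04]
ft_force: [10.0, 12.8, -0.6]
gripper_width: 0.0145
grip_force: 39.1
clock: 12.2
tool_pos: [0.5267, -0.1638, 0.0683]
tool_rot: [-3.141, 0.001, 2.044]
ft_force: [0.3, -0.6, -0.1]
gripper_width: 0.0276
grip_force: 0.0
clock: 12.7
tool_pos: [0.5266, -0.1637, 0.0684]
tool_rot: [-3.141, 0.0, 2.043]
ft_force: [-0.5, 0.1, 0.5]
gripper_width: 0.0639
grip_force: 0.0
```

View pics/w5.png

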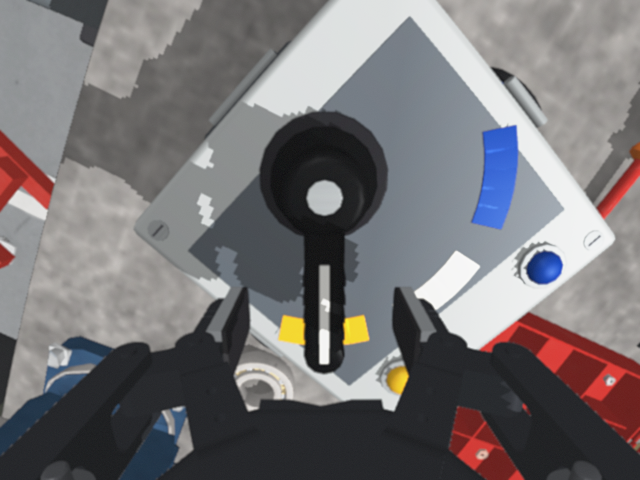

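The wrist view shows the lever at its stop over the yellow field (hub at (324,197), bar end at (323,365)) and the pads open and clear. Next I'll raise the arm and go to above the green button.

```bash

python3 -m jog '[[[0,0,-0.1],[0,0,0],0.5],[[0,0,-0.25],[0,0,0],0.5],[[0,0,-0.45],[0,0,0],0.5],[[0,0,-0.65],[0,0,0],0.5],[[0,0,-0.8],[0,0,0],0.5]]' >/dev/null
python3 -m jog '[[[0.15,0.085,0],[0,0,0],-1],[[0.33,0.18,0],[0,0,0],-1],[[0.51,0.285,0],[0,0,0],-1],[[0.7,0.39,0],[0,0,0],-1],[[0.88,0.489,0],[0,0,0],-1]]' >/dev/null
python3 -m jog '[[[0.2,0.11,0],[0,0,0],-1],[[0.4,0.22,0],[0,0,0],-1],[[0.58,0.32,0],[0,0,0],-1],[[0.75,0.416,0],[0,0,0],-1],[[0.88,0.489,0],[0,0,0],-1]]' >/dev/null
python3 -m jog '[[[0,0,0],[0,0,0],-1],[[0,0,0],[0,0,0],-1],[[0,0,0],[0,0,0],-1],[[0,0,0],[0,0,0],-1],[[0,0,0],[0,0,0],-1]]' 
python3 - <<'E'
from m import *
w=grab("wrist");cv2.imwrite("pics/w6.png",w["image"]);W=cloud(w);H=hsv(w)
for nm,m in (("green",rng(H,(45,90,80),(85,255,255))),("red",rng(H,(0,130,120),(8,255,255))|rng(H,(172,130,120),(180,255,255)))):
    k=(m>0)&(W[...,2]>.0845)&(W[...,2]<.093)&(np.hypot(W[...,0]-.51,W[...,1]-.138)<.06)
    p=W[k]; print(nm,len(p),p.mean(0),(p.min(0)+p.max(0))/2,p.max(0)-p.min(0))
t=robot.read_state()['tool_pos'];print(t)
ax=np.hypot(W[...,0]-t[0],W[...,1]-t[1]);k=(ax<.03)&(W[...,2]>.12);print("finger min z",np.percentile(W[k][:,2],[0,1,5]))
d=grab("top");H=hsv(d);P=cloud(d)
E
```

```text
clock: 14.75
tool_pos: [0.5373, 0.1374, 0.1884]
tool_rot: [-3.142, 0.0, 2.042]
ft_force: [0.4, -0.0, 0.2]
gripper_width: -0.0001
grip_force: 0.0
green 826 [0.53869103 0.14162339 0.08853282] [0.53903886 0.14135337 0.08781147] [0.02776914 0.02696742 0.00626661]
red 866 [0.48536562 0.14139646 0.08852012] [0.48553094 0.14107281 0.08780618] [0.02719926 0.02722642 0.00622805]
[0.53737462 0.13753216 0.18844188]
finger min z [0.22806412 0.23632253 0.25308042]
```

View pics/w6.png

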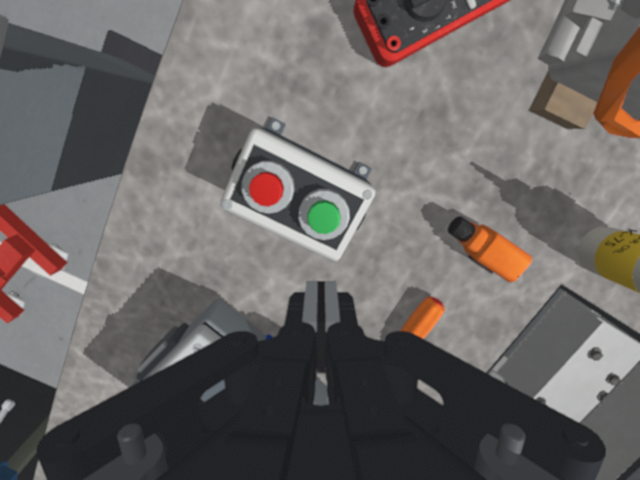

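The wrist view shows the green button at (324,217), the red at (266,188), and the shut fingertips at (320,285) just in front. The wrist fix for green is (0.539, 0.141) and the top view gave (0.537, 0.139), so I'll aim between them and descend by force.

```bash

python3 -m jog '[[[0.013,0.011,0.16],[0,0,0],-1],[[0.013,0.011,0.35],[0,0,0],-1],[[0.013,0.011,0.55],[0,0,0],-1],[[0.013,0.011,0.7],[0,0,0],-1],[[0.013,0.011,0.8],[0,0,0],-1]]'
python3 -m jog '[[[0,0,0],[0,0,0],-1],[[0,0,0.015],[0,0,0],-1],[[0,0,0.03],[0,0,0],-1],[[0,0,0.045],[0,0,0],-1],[[0,0,0.06],[0,0,0],-1]]'
python3 - <<'E'
from m import *
for n in("scene",):
    d=grab(n);P=cloud(d);t=robot.read_state()['tool_pos'];print(t)
    im=d["image"][190:310,220:360];cv2.imwrite("pics/s7.png",cv2.resize(im,None,fx=4,fy=4,interpolation=cv2.INTER_CUBIC))
E
```

```text
clock: 15.35
tool_pos: [0.5367, 0.1402, 0.0665]
tool_rot: [-3.139, -0.001, 2.042]
ft_force: [0.6, -0.4, 1.0]
gripper_width: 0.0001
grip_force: 0.0
clock: 15.85
tool_pos: [0.5386, 0.141, 0.06]
tool_rot: [3.14, 0.0, 2.043]
ft_force: [1.3, -0.3, -0.4]
gripper_width: 0.0003
grip_force: 0.0
[0.5380825  0.14087218 0.0594127 ]
```

View pics/s7.png

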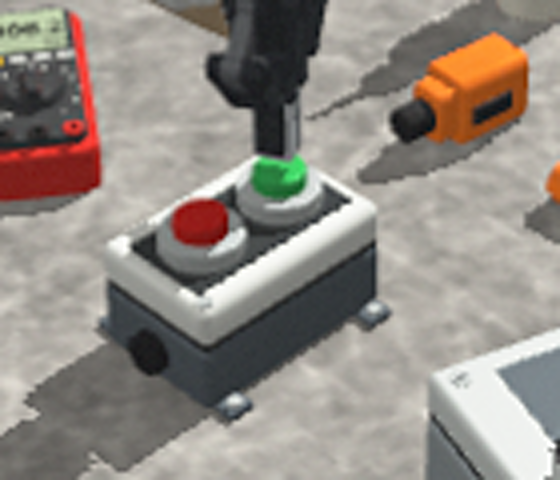

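The scene crop shows the fingertips at (278,150) just over the middle of the green button at (278,178), clear of the red at (200,222). I'll press in small steps.

```bash

python3 -m jog '[[[0,0,0.01],[0,0,0],-1],[[0,0,0.02],[0,0,0],-1],[[0,0,0.03],[0,0,0],-1],[[0,0,0.04],[0,0,0],-1],[[0,0,0.04],[0,0,0],-1]]'
python3 -m jog '[[[0,0,0.008],[0,0,0],-1],[[0,0,0.015],[0,0,0],-1],[[0,0,0.02],[0,0,0],-1],[[0,0,0.02],[0,0,0],-1],[[0,0,0.02],[0,0,0],-1]]'
```

```text
clock: 16.4
tool_pos: [0.5377, 0.1408, 0.0531]
tool_rot: [-3.141, -0.0, 2.043]
ft_force: [1.1, -0.5, 0.0]
gripper_width: 0.0001
grip_force: 0.0
clock: 16.9
tool_pos: [0.538, 0.1409, 0.0506]
tool_rot: [3.141, 0.0, 2.043]
ft_force: [-0.2, 0.7, 2.0]
gripper_width: -0.0002
grip_force: 1.0
```

```bash

python3 -m jog '[[[0,0,0.007],[0,0,0],-1],[[0,0,0.014],[0,0,0],-1],[[0,0,0.02],[0,0,0],-1],[[0,0,0.02],[0,0,0],-1],[[0,0,0.02],[0,0,0],-1]]'
python3 -m jog '[[[0,0,0.007],[0,0,0],-1],[[0,0,0.013],[0,0,0],-1],[[0,0,0.013],[0,0,0],-1],[[0,0,0.013],[0,0,0],-1],[[0,0,0.013],[0,0,0],-1]]'
python3 -m jog '[[[0,0,0.003],[0,0,0],-1],[[0,0,0.007],[0,0,0],-1],[[0,0,0.007],[0,0,0],-1],[[0,0,0.007],[0,0,0],-1],[[0,0,0.007],[0,0,0],-1]]'
```

```text
clock: 17.4
tool_pos: [0.538, 0.1409, 0.0475]
tool_rot: [3.141, 0.0, 2.043]
ft_force: [-0.3, -1.0, 4.1]
gripper_width: -0.0
grip_force: 1.9
clock: 17.9
tool_pos: [0.5381, 0.1409, 0.0458]
tool_rot: [3.141, 0.0, 2.043]
ft_force: [-1.1, -0.6, 7.3]
gripper_width: -0.0004
grip_force: 3.4
clock: 18.4
tool_pos: [0.5381, 0.1409, 0.0457]
tool_rot: [3.141, 0.0, 2.043]
ft_force: [-2.7, -0.9, 13.6]
gripper_width: -0.0002
grip_force: 6.4
```

The button has bottomed: force rose to 13.6 N with no further travel. I'll release, back off and check.

```bash

python3 -m jog '[[[0,0,-0.02],[0,0,0],-1],[[0,0,-0.06],[0,0,0],-1],[[0,0,-0.2],[0,0,0],-1],[[0,0,-0.45],[0,0,0],-1],[[0,0,-0.7],[0,0,0],-1]]' >/dev/null
python3 -m jog '[[[0.15,0.2,-0.2],[0,0,0],-1],[[0.3,0.4,-0.3],[0,0,0],-1],[[0.4,0.6,-0.3],[0,0,0],-1],[[0.4,0.8,-0.3],[0,0,0],-1],[[0.4,0.8,-0.3],[0,0,0],-1]]'
python3 - <<'E'
from m import *
a=cv2.imread("pics/scene0.png");d=grab("scene");b=d["image"];P=cloud(d)
H=hsv(d);c,n=cen(rng(H,(45,90,80),(85,255,255)),(245,220,315,290));print("green",c,n,P[int(c[1]),int(c[0])])
cv2.imwrite("pics/end.png",b)
E
```

```text
clock: 19.4
tool_pos: [0.6199, 0.251, 0.1924]
tool_rot: [3.141, 0.0, 2.045]
ft_force: [-0.6, 0.1, -0.7]
gripper_width: -0.0001
grip_force: 0.0
green [289.2556391  233.30075188] 133 [0.53499209 0.13662238 0.08626379]
```

View pics/end.png

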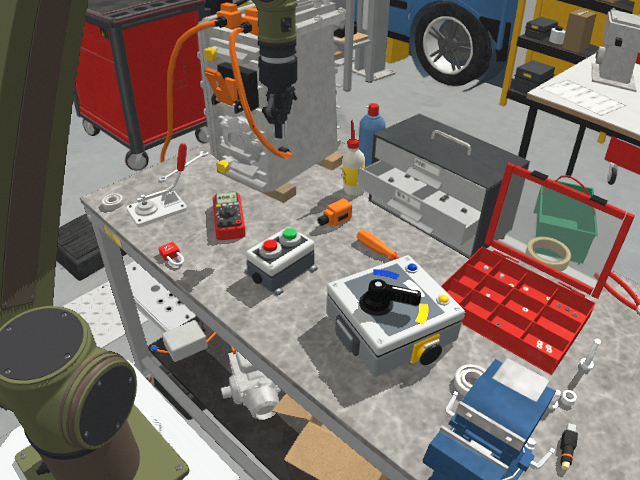

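The end picture shows the green button back up, the bystanders in place and the arm clear. The lever points toward (418,297), next to the yellow field at (422,313), so I'll confirm its angle by depth before handing in.

```bash
python3 - <<'E'
from m import *
for n in("top","scene"):
    d=grab(n);P=cloud(d);v=P[...,:2]-[.503,-.1167];r=np.hypot(v[...,0],v[...,1])
    k=(P[...,2]>.12)&(P[...,2]<.137)&(r<.08)
    q=v[k&(r>.03)];a=np.degrees(np.arctan2(q[:,1],q[:,0]));print(n,len(q),np.median(a),"joint",np.radians(27-np.median(a)))
E
```

```text
top 184 -63.584086957360384 joint 1.580990567318791
scene 274 -68.27350805579789 joint 1.6628364054990146
```

Both views put the lever at about 1.57 rad, its yellow stop (the scene view is biased by the bar's side face).

```bash
python3 -c "
from station import ticket
print(ticket.close_job())"
```

```text
the job is handed in; nothing more can be done
None
```

The supply is now on the yellow feed: the lever was held at off for about 3 s, then turned to its yellow stop, and the green button was pressed fully down and released; the job is handed in at about 19.5 s with the arm clear, the red button untouched and nothing else moved.

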